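Fetch the rear padlock from the crowded hook

ROBOT

A 6-joint arm with a two-finger parallel gripper is mounted at the origin on the work surface. World frame = base frame: x ahead of the robot, y to its left, z up, the work surface at z = 0. Lengths are in mm, angles in rad, forces in N, time in s.
With the tool pointing down it reaches from about 250 to 725 mm from the base axis. Payload 4 kg.
Tool frame: the origin (TCP) lies at the very end of the fingers, on their centre line; the grasp point (between the pads) lies 19 mm behind it; z points along the fingers, y is the line along which they close (so a half turn about z gives the same grasp; the last joint's range is limited). The gripper opens to 85 mm and grips with 20 to 120 N. Pads are 22 mm wide; open, the fingers measure 114 mm over their backs; the gripper's body (76 mm by 85 mm) begins 54 mm behind the grasp point. The pads swing forward as they close: fully open they stand 13 mm farther back than shut.
Start: joints at [-1.309, 0.241, 0.005, 1.335, 0, 1.571], TCP at [129.408, -482.963, 231.306] pointing down, gripper open.
Joint ranges: [-2.72, 2.72], [-1.05, 1.87], [-1.09, 1.28], [-1.99, 2.15], [-1.42, 1.44], [-3.14, 3.14]. Speed limits (rad/s): [2.79, 2.79, 3.14, 3.14, 3.14, 3.14].

INTERFACE

Orientations are given as a 3x3 rotation matrix whose columns are the frame's x, y, z axes.
In Python, from cell import r gives the robot as it stands. The module is installed in compiled form; this text tells all that it offers.
- The arm moves only by the tool carry_out, never from a script. Its argument "plan" is one flat list of numbers, 5 for each row, row after row: the closure, from 0 (fully open) to 1 (shut), then the shift along the world's x, y, z each as a share of 2.5 cm, from -1 to 1, then the turn about the world's z as a share of 0.08 rad, from -1 to 1. A call has 1 to 5 rows; each row shifts and turns the commanded pose from where the row before left it; what a row does not reach is not made up. A row lasts 1/12 s, in which the tool goes at most 41.7 mm and 7.16 degrees, less where a joint would pass 70% of its speed; a pose out of reach is approached as far as the arm can. A call with a number of a shift or a turn outside -1 to 1 is refused whole. A call with a gripper value outside its range is refused whole. The fingers move at their own pace and stop on an object; "newtons" is the grip in N (left out, the last holds). Time passes only in rows, so rows that do not move let the fingers close. It gives the time, the measured TCP pose, the force, the opening and the grip force at its end, in the units of the state.
- r.read_state(): the state, without advancing time (a new reading comes with each control period).
- r.read_camera(name): name is "scene" or "side" or "wrist"; returns the picture (400x640x3 uint8, red, green, blue); there is no depth.
- r.get_calibration(name): a dict with "vertical_fov" (degrees; the focal length in pixels is half the picture's height over the tangent of half this angle, whatever the lens; pixels are square), "cx", "cy" (the principal point, pixels), "T" (4x4, takes a point from camera to world coordinates); the wrist camera has in their place "tool_from_camera" (4x4, takes a point from camera to tool coordinates, whose origin is the TCP and whose axes are the flange's). Camera axes: x right, y down, z forward; pixel columns grow to the right and rows downward; lengths in mm; the calibration is good to about 2 mm. A picture is of the moment at which its call begins: read the wrist's pose just before it. get_calibration takes no time and is no camera call.
- r.finish_job(): hands the job in; it is judged then, once.
Trained networks look in the newest picture that a camera, given by its name, has taken for a name from the list of things; names that differ only in an ending like _2 or _b are one class to them, and where a whole thing is asked for, a point or a joint stands for the part that bears it (a point fixed in the world has none). Each returns a list of dicts, best first, with "score" (0 to 1); they miss things now and then, are a little off and sometimes report something else, mostly with a low value. They report only what shows in the picture. A call takes as long as a camera call. They do not tell look-alikes from the thing itself.
- r.spot_in(camera, name): "box" ([centre column, centre row, width, height] in pixels, round what is visible of it).
- r.masks_of(camera, name): "pixels" (400x640 bool, what is visible of it) and "box" ([centre column, centre row, width, height] in pixels, round what is visible of it).
- r.tip_of(camera, name): "at" ([column, row] in pixels: a listed point, or the origin of a listed thing).
The state is a dict: "time": time; "q": joint angles; "qvel": joint speeds; "joint_torque": joint torques, N m; "position": TCP position; "orientation": TCP orientation; "ft_force": force on the tool from outside, world axes, zero at the start; "ft_torque": the same for the moment, N m; "grip_width": opening from 0.0 (shut) to 1.0 (fully open); "finger_force": force on a finger pad.
Only numpy, scipy, OpenCV 4.12 (cv2) and the standard library are available. Lean on these libraries where they do the work, as an engineer would, in place of code of your own. Each camera call takes 0.05 s, during which the arm holds its last target. There are 200 camera calls.

TASK

Two padlocks hang one behind the other on one of the two hook stands, and the long-bodied one for the parapet door is the rear one. First move the squat padlock in front of it over to the empty hook and leave it hanging there, with the long one still hanging in its place; then take the long padlock off its hook and stand it upright in the shallow bamboo tray.

Things in the scene. Friction and masses are not known exactly. Their poses are not given: they have to be found in the camera images.
- squat_lock_center (a point): Centre (half-way up) of the squat front padlock: brass body 56 (y) x 26 (x) x 38 mm high under a rigid closed shackle of 10 mm bar, 50 wide (y), opening 30 wide x 40 high. From centre: body top -6, underside of top bar (rests on hook) +34, top +44 mm. Hook bar runs through along x; its 8 mm lip is 35 mm off towards -x. Pinch the legs across y from above. 0.35 kg. A twin on the table is not meant.
- long_lock_center (a point): Centre (half-way up) of the long rear padlock: same body width, thickness, shackle and axes, but body 62 mm high, 0.45 kg. From centre: underside -56, body top +6, underside of shackle top bar +46, top +56 mm. Hangs on the same hook (bar 12 wide, 5 thick, lip 8 high) 50 mm behind the squat one, 85 mm from the lip, which is towards its -x: lift some 20 mm to pass the lip.
- spare_hook (a point): Middle of the upper face of the empty hook's bar, 170 mm above the table, on a fixed steel stand like the crowded one. The bar is a level flat strip along x, 12 mm wide (y), 5 mm thick. Its free end, 72 mm off towards -x (roughly towards the robot), turns up in a lip 8 mm high; the post, 65 mm off towards +x, rises no higher than the bar. z is up.
- tray_in (a point): Centre of the inner floor of a fixed shallow square bamboo tray, 140 x 140 mm outside, 128 x 128 mm inside, rim 20 mm and inner floor 6 mm above the table. z up, x and y along its sides.
Mind the look-alikes: they are no part of the job. Leave any blue or pink look-alike of the part that bears long_lock_center alone.

How it is judged (in metres and radians):
On the way:
1. the squat padlock hangs released on the empty hook, the long one still hanging in its place (x of squat_lock_center in the frame of spare_hook between -0.066 and 0.056 m and y of squat_lock_center in the frame of spare_hook between -0.013 and 0.013 m and z of squat_lock_center in the frame of spare_hook between -0.042 and -0.026 m and angle between squat_lock_center's own z axis and vertical below 0.26 rad and contact force between squat_lock and the fingers below 0.05 N and distance of long_lock_center from where it was at the start of the episode below 0.05 m), for 0.3 s.
At the end, for the whole second after the job is handed in: The squat padlock hangs by its shackle on the formerly empty hook (within 13 mm sideways, 8 mm in height, 15 degrees of upright); the long one stands on the tray floor, upright within 10 degrees, its centre within 55 mm of the tray centre along each side, 8 mm in height; both at rest (x of squat_lock_center in the frame of spare_hook between -0.066 and 0.056 m and y of squat_lock_center in the frame of spare_hook between -0.013 and 0.013 m and z of squat_lock_center in the frame of spare_hook between -0.042 and -0.026 m and angle between squat_lock_center's own z axis and vertical below 0.26 rad and x of long_lock_center in the frame of tray_in between -0.055 and 0.055 m and y of long_lock_center in the frame of tray_in between -0.055 and 0.055 m and z of long_lock_center in the frame of tray_in between 0.048 and 0.064 m and angle between long_lock_center's own z axis and vertical below 0.17 rad and linear speed of each of squat_lock, long_lock below 0.03 m/s and angular speed of each of squat_lock, long_lock below 0.4 rad/s); the robot touches nothing.
It also fails if it takes over 69 s, if anything falls off the work surface, if the arm or the gripper's body presses on something with over 40 N, if the wrist force passes 120 N, or if a joint passes its speed limit or range.

## Working session

There is one attempt and no reset: what is moved stays moved. The work goes in short steps, Python scripts to look and compute and a tool call to move; the robot and the scene stay as the last step left them, time stands still between calls to the robot, and variables do not carry over. Pictures are saved under pics/ and viewed, at most 10 in all, crops included, and the job is handed in when it is done.

Besides the shell and the picture viewer there is one more tool, called after ">>>" as name(argument=value, ...) on one line, values as JSON. carry_out: Moves the arm, as the interface text tells. Shift numbers are shares of 2.5 cm and turn numbers shares of 0.08 rad, none past 1 either way. Its arguments: {"type":"object","properties":{"plan":{"type":"array","items":{"type":"number","minimum":-1,"maximum":1}},"newtons":{"type":"number"}},"required":["plan"]}

```bash
mkdir -p pics; cat > h.py <<'E'
import numpy as np, cv2
from cell import r
def K(c):
    f=200/np.tan(np.radians(c['vertical_fov'])/2); return f,c['cx'],c['cy']
def save(n,img,box=None,s=1):
    if box: img=img[box[1]:box[3],box[0]:box[2]]
    cv2.imwrite('pics/'+n,cv2.resize(img[...,::-1],None,fx=s,fy=s))
def camT(n):
    c=r.get_calibration(n)
    if n!='wrist': return c,np.array(c['T'])
    s=r.read_state(); T=np.eye(4); T[:3,:3]=s['orientation']; T[:3,3]=s['position']
    return c,T@np.array(c['tool_from_camera'])
def ray(n,p,ct=None):
    c,T=ct or camT(n); f,cx,cy=K(c)
    d=T[:3,:3]@np.array([(p[0]-cx)/f,(p[1]-cy)/f,1]); return T[:3,3],d/np.linalg.norm(d)
def atz(n,p,z,ct=None):
    o,d=ray(n,p,ct); return o+d*(z-o[2])/d[2]
def tri(rays):
    A=sum(np.eye(3)-np.outer(d,d) for o,d in rays); b=sum((np.eye(3)-np.outer(d,d))@o for o,d in rays)
    x=np.linalg.solve(A,b); return x,[np.linalg.norm((np.eye(3)-np.outer(d,d))@(x-o)) for o,d in rays]
def proj(n,X,ct=None):
    c,T=ct or camT(n); f,cx,cy=K(c); p=np.linalg.inv(T)@np.append(X,1); return np.array([f*p[0]/p[2]+cx,f*p[1]/p[2]+cy])
E
python3 - <<'E'
from h import *
np.set_printoptions(precision=1,suppress=True)
ims=[r.read_camera(n) for n in('scene','side')]
cv2.imwrite('pics/a.png',cv2.resize(np.vstack(ims)[...,::-1],(480,600))) if 0 else None
for n,i in zip('ab',ims): save(n+'.png',i)
D={}
for n in('scene','side'):
    print(n,camT(n)[1][:3,3],camT(n)[1][:3,2])
    for k in('squat_lock_center','long_lock_center','spare_hook','tray_in'):
        print(k,[(np.round(d['at']),round(d['score'],2)) for d in r.tip_of(n,k)])
E
```

```text
scene [ 683.2 -298.7  743.4] [-0.2  0.4 -0.9]
squat_lock_center [(array([284., 291.]), 0.76), (array([309., 315.]), 0.46)]
long_lock_center [(array([394., 324.]), 0.76), (array([210., 233.]), 0.73), (array([309., 313.]), 0.58)]
spare_hook [(array([397., 122.]), 0.83)]
tray_in [(array([308., 209.]), 0.81)]
side [469.9 490.8 744.2] [ 0.1 -0.6 -0.8]
squat_lock_center [(array([335., 151.]), 0.89)]
long_lock_center [(array([313., 145.]), 0.96), (array([259., 181.]), 0.79), (array([416., 196.]), 0.68)]
spare_hook [(array([289., 287.]), 0.81)]
tray_in [(array([352., 254.]), 0.75)]
```

View pics/a.png

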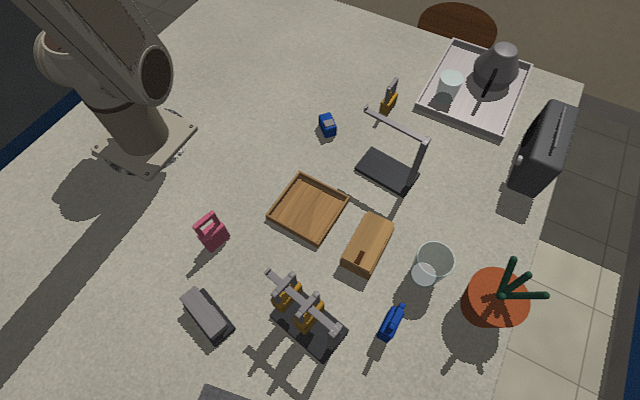

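View pics/b.png

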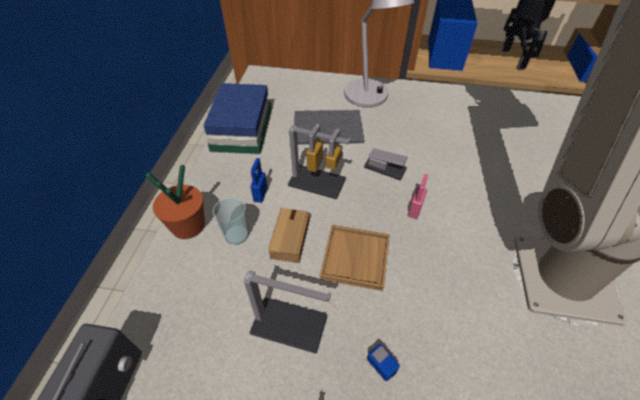

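The scene view shows the crowded hook with the squat lock at about (284,291) and the long one at (309,315). In the side view they are at (335,151) and (313,145). The empty hook is at scene (397,122) and the tray at (308,209). Look-alikes: brass twin on the table (390,97), blue (394,324), pink (210,233), and a blue gadget (327,124). I choose the two brass locks on the hook.

```bash
python3 - <<'E'
from h import *
np.set_printoptions(precision=1,suppress=True)
P={'squat':((284,291),(335,151)),'long':((309,314),(313,145)),'spare':((397,122),(289,287)),'tray':((308,209),(352,254))}
for k,(a,b) in P.items(): print(k,*tri([ray('scene',a),ray('side',b)]))
print('spare z170',atz('scene',(397,122),170),atz('side',(289,287),170))
print('tray z6',atz('scene',(308,209),6),atz('side',(352,254),6))
a=r.read_camera('scene')[250:370,240:360];b=r.read_camera('side')[110:210,270:370]
c=r.read_camera('scene')[90:210,340:460]
R=lambda i:cv2.resize(i,(400,400),interpolation=cv2.INTER_CUBIC)
top=np.hstack([R(a),R(b)])
save('c.png',top)
d=r.read_camera('side')[255:355,240:340]
save('d.png',np.hstack([R(c),R(d)]))
E
```

```text
squat [ 545.8 -187.9  128.1] [np.float64(0.3305749394896722), np.float64(0.3305749394897167)]
long [ 602.2 -200.5  127.9] [np.float64(0.3936320901725841), np.float64(0.3936320901726522)]
spare [571.8 207.  172.5] [np.float64(2.628574615640703), np.float64(2.628574615640704)]
tray [470.8  19.8   9.9] [np.float64(2.814587016410067), np.float64(2.8145870164101683)]
spare z170 [573.9 210.  170. ] [569.7 205.1 170. ]
tray z6 [466.8  21.    6. ] [473.5  18.3   6. ]
```

View pics/c.png

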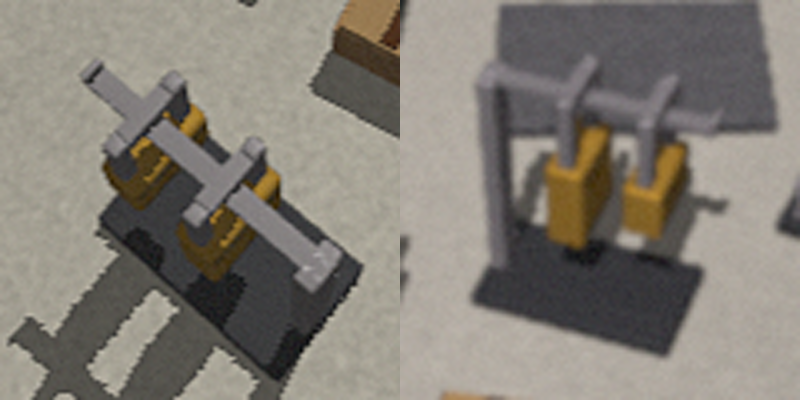

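View pics/d.png

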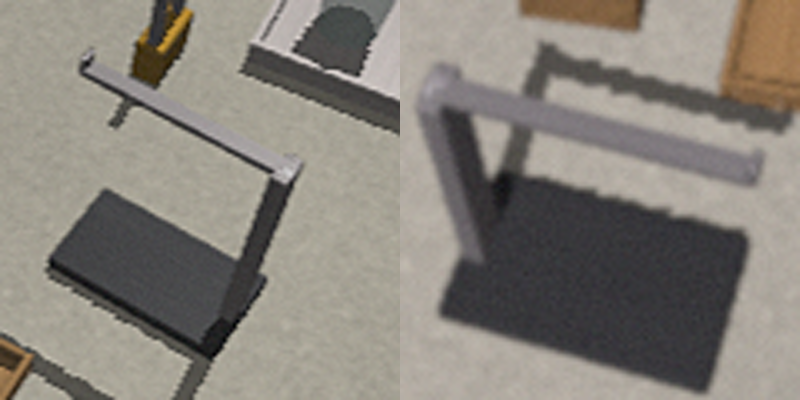

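Both choices check out: the front lock (nearer the lip) has the short body and the rear one the long body, and the empty hook's lip points at the robot. Next I measure the bar axes and shackle positions.

```bash
python3 - <<'E'
from h import *
np.set_printoptions(precision=1,suppress=True)
s=lambda x,y,o:(o[0]+x*.3,o[1]+y*.3)
d=lambda x,y,o:(o[0]+(x-400)/4,o[1]+y/4)
A,B,C,D=(240,250),(270,110),(340,90),(240,255)
for nm,p,q in (('crowd lip',s(93,72,A),d(712,125,B)),('crowd post',s(318,262,A),d(488,78,B)),('spare lip',s(88,64,C),d(752,175,D)),('spare post',s(287,165,C),d(438,88,D)),
 ('squat sh L',s(178,82,A),d(592,62,B)) ,('long shL',s(258,147,A),d(592-2,62,B))):
    x,e=tri([ray('scene',p),ray('side',q)]); print(nm,x,e[0],atz('scene',p,172),atz('side',q,172))
for nm,p,q in (('squat sh',(115,140),(178,82)),('long sh',(197,212),(258,147))):
    a=atz('scene',s(*p,A),180);b=atz('scene',s(*q,A),180); print(nm,a,b,(a+b)/2,np.degrees(np.arctan2(*(b-a)[[1,0]])))
for nm,p,q in (('sq side',(648,118),(672,80)),('lg side',(568,105),(592,62))):
    a=atz('side',d(*p,B),180);b=atz('side',d(*q,B),180); print(nm,a,b,(a+b)/2)
print(r.read_state()['orientation'])
E
```

```text
crowd lip [ 515.5 -180.8  169.3] 0.5152552736498037 [ 515.8 -181.5  172. ] [ 515.8 -177.4  172. ]
crowd post [ 653.5 -205.7  164.8] 0.7968836845718569 [ 653.1 -207.   172. ] [ 652.  -196.8  172. ]
spare lip [502.8 214.  166.6] 0.6107117130307215 [505.1 209.3 172. ] [501.9 216.4 172. ]
spare post [641.3 197.3 168.7] 0.7166312516524772 [642.2 194.7 172. ] [639.6 198.8 172. ]
squat sh L [ 574.7 -173.3  215.2] 10.572650412378948 [ 554.6 -165.8  172. ] [ 593.7 -222.2  172. ]
long shL [ 598.1 -183.1  200.5] 9.971456072115739 [ 603.9 -174.7  172. ] [ 594.9 -222.   172. ]
squat sh [ 545.  -205.8  180. ] [ 556.4 -167.7  180. ] [ 550.7 -186.7  180. ] 73.34818056069827
long sh [ 595.3 -215.6  180. ] [ 605.  -176.4  180. ] [ 600.2 -196.   180. ] 75.9652087366483
sq side [ 551.9 -167.9  180. ] [ 543.  -203.9  180. ] [ 547.4 -185.9  180. ]
lg side [ 599.  -171.3  180. ] [ 592.  -212.2  180. ] [ 595.5 -191.8  180. ]
[[ 1.   0.3  0. ]
 [ 0.3 -1.  -0. ]
 [-0.   0.  -1. ]]
```

>>> carry_out(plan=[0, 1, 0.7, 0, -0.5, 0, 1, 0.7, 0, -0.5, 0, 1, 0.7, 0, -0.5, 0, 1, 0.7, 0, -0.5, 0, 1, 0.7, 0, -0.5])

```text
time: 1.12
position: [255.3, -394.6, 231.4]
orientation: [[0.998, 0.059, 0.0], [0.059, -0.998, -0.0], [0.0, 0.0, -1.0]]
ft_force: [-0.3, -0.4, -0.7]
grip_width: 1.004
finger_force: 0.0
```

>>> carry_out(plan=[0, 1, 0.7, 0, -0.5, 0, 1, 0.7, 0, -0.5, 0, 1, 0.7, 0, -0.5, 0, 1, 0.7, 0, -0.5, 0, 1, 0.7, 0, -0.5])

```text
time: 1.53
position: [380.5, -306.9, 231.5]
orientation: [[0.99, -0.14, 0.0], [-0.14, -0.99, -0.0], [0.0, 0.0, -1.0]]
ft_force: [0.5, -0.7, -0.1]
grip_width: 1.002
finger_force: 0.0
```

>>> carry_out(plan=[0, 1, 0.7, 0, -0.5, 0, 1, 0.7, 0, 0, 0, 1, 0.7, 0, 0, 0, 1, 0.7, 0, 0, 0, 1, 0.7, 0, 0])

```text
time: 1.95
position: [505.5, -219.4, 231.4]
orientation: [[0.984, -0.177, 0.0], [-0.177, -0.984, -0.0], [0.0, 0.0, -1.0]]
ft_force: [0.3, 0.2, -1.1]
grip_width: 1.002
finger_force: 0.0
```

>>> carry_out(plan=[0, 0.9, 0.7, 0, 0, 0, 0.9, 0.7, 0, 0, 0, 0, 0, 0, 0])

```text
time: 2.2
position: [553.0, -182.1, 230.6]
orientation: [[0.985, -0.172, 0.002], [-0.172, -0.985, 0.001], [0.001, -0.002, -1.0]]
ft_force: [-0.5, -0.8, 0.5]
grip_width: 1.003
finger_force: 0.0
```

```bash
python3 - <<'E'
from h import *
np.set_printoptions(precision=3,suppress=True)
s=r.read_state();print(s['position'],s['orientation'],s['q'],s['time'])
w=r.read_camera('wrist');save('e.png',w)
c,T=camT('wrist');print(T)
for X in((549,-186.5,180),(599,-195,180),(515.5,-180,172)):print(proj('wrist',X))
for k in('squat_lock_center','long_lock_center'):print(k,[(np.round(d['at']),round(d['score'],2)) for d in r.tip_of('wrist',k)])
E
```

```text
[ 552.965 -182.141  230.618] [[ 0.985 -0.172  0.002]
 [-0.172 -0.985  0.001]
 [ 0.001 -0.002 -1.   ]] [-0.319  0.406  0.235  1.399  0.002  2.995] 2.2
[[  -0.174   -0.942   -0.288  624.203]
 [  -0.985    0.166    0.051 -196.695]
 [   0.       0.293   -0.956  373.846]
 [   0.       0.       0.       1.   ]]
[325.882 231.665]
[325.691 150.825]
[324.67  273.934]
squat_lock_center [(array([327., 212.]), 0.91)]
long_lock_center [(array([329., 144.]), 0.71), (array([315., 367.]), 0.64)]
```

View pics/e.png

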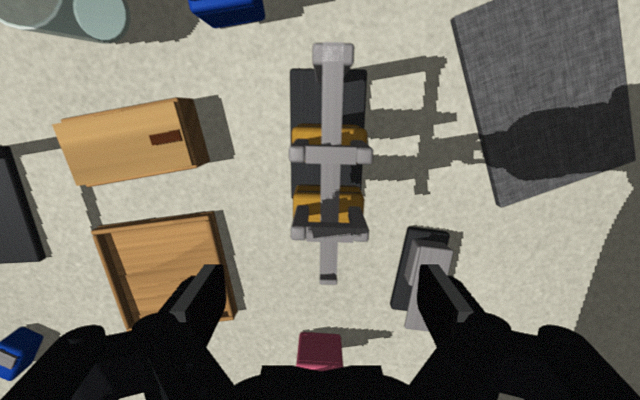

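The wrist view shows the squat shackle's top bar centred at about (329,231), the long one's at (331,154), and the hook lip at (328,278). My estimate is within about 3 mm. Joint 6 is near its limit and would exceed it at the spare hook, so I turn the tool half a turn now.

>>> carry_out(plan=[0, 0, 0, 0, 1, 0, 0, 0, 0, 1, 0, 0, 0, 0, 1, 0, 0, 0, 0, 1, 0, 0, 0, 0, 1])

```text
time: 2.77
position: [548.2, -186.7, 231.6]
orientation: [[0.975, 0.222, -0.0], [0.222, -0.975, -0.0], [-0.0, 0.0, -1.0]]
ft_force: [0.3, 0.5, 0.2]
grip_width: 1.001
finger_force: 0.0
```

>>> carry_out(plan=[0, 0, 0, 0, 1, 0, 0, 0, 0, 1, 0, 0, 0, 0, 1, 0, 0, 0, 0, 1, 0, 0, 0, 0, 1])

```text
time: 3.18
position: [548.2, -186.8, 231.6]
orientation: [[0.812, 0.584, -0.0], [0.584, -0.812, -0.0], [-0.0, 0.0, -1.0]]
ft_force: [-1.6, 0.1, 0.8]
grip_width: 1.0
finger_force: 0.0
```

>>> carry_out(plan=[0, 0, 0, 0, 1, 0, 0, 0, 0, 1, 0, 0, 0, 0, 1, 0, 0, 0, 0, 1, 0, 0, 0, 0, 1])

```text
time: 3.6
position: [548.2, -186.8, 231.7]
orientation: [[0.52, 0.854, -0.0], [0.854, -0.52, -0.0], [-0.0, 0.0, -1.0]]
ft_force: [-0.4, -0.1, 0.3]
grip_width: 1.003
finger_force: 0.0
```

>>> carry_out(plan=[0, 0, 0, 0, 1, 0, 0, 0, 0, 1, 0, 0, 0, 0, 1, 0, 0, 0, 0, 1, 0, 0, 0, 0, 1])

```text
time: 4.02
position: [548.2, -186.8, 231.6]
orientation: [[0.147, 0.989, -0.0], [0.989, -0.147, -0.0], [-0.0, -0.0, -1.0]]
ft_force: [-0.1, 0.4, -0.3]
grip_width: 1.003
finger_force: 0.0
```

>>> carry_out(plan=[0, 0, 0, 0, 1, 0, 0, 0, 0, 1, 0, 0, 0, 0, 1, 0, 0, 0, 0, 1, 0, 0, 0, 0, 1])

```text
time: 4.43
position: [548.2, -186.7, 231.6]
orientation: [[-0.25, 0.968, -0.0], [0.968, 0.25, -0.0], [-0.0, -0.0, -1.0]]
ft_force: [0.2, -0.6, 0.1]
grip_width: 1.003
finger_force: 0.0
```

>>> carry_out(plan=[0, 0, 0, 0, 1, 0, 0, 0, 0, 1, 0, 0, 0, 0, 1, 0, 0, 0, 0, 1, 0, 0, 0, 0, 1])

```text
time: 4.85
position: [548.2, -186.8, 231.7]
orientation: [[-0.607, 0.794, -0.0], [0.794, 0.607, -0.0], [-0.0, -0.0, -1.0]]
ft_force: [0.2, -0.4, -0.2]
grip_width: 1.002
finger_force: 0.0
```

>>> carry_out(plan=[0, 0, 0, 0, 1, 0, 0, 0, 0, 1, 0, 0, 0, 0, 1, 0, 0, 0, 0, 1, 0, 0, 0, 0, 1])

```text
time: 5.27
position: [548.2, -186.8, 231.6]
orientation: [[-0.869, 0.495, -0.0], [0.495, 0.869, -0.0], [0.0, -0.0, -1.0]]
ft_force: [0.5, -0.4, -0.8]
grip_width: 1.003
finger_force: 0.0
```

>>> carry_out(plan=[0, 0, 0, 0, 1, 0, 0, 0, 0, 1, 0, 0, 0, 0, 1, 0, 0, 0, 0, 1, 0, 0, 0, 0, 0])

```text
time: 5.68
position: [548.3, -186.7, 231.6]
orientation: [[-0.98, 0.199, -0.0], [0.199, 0.98, -0.0], [0.0, -0.0, -1.0]]
ft_force: [-0.7, 0.3, 0.1]
grip_width: 1.0
finger_force: 0.0
```

```bash
python3 - <<'E'
from h import *
np.set_printoptions(precision=3,suppress=True)
s=r.read_state();print(s['position'],s['orientation'],s['q'],s['time'])
w=r.read_camera('wrist');save('f.png',w)
for X in((549,-188.5,180),(598,-198,180),(515.5,-180,172)):print(proj('wrist',X))
for k in('squat_lock_center','long_lock_center'):print(k,[(np.round(d['at']),round(d['score'],2)) for d in r.tip_of('wrist',k)])
E
```

```text
[ 548.299 -186.671  231.645] [[-0.98   0.199 -0.   ]
 [ 0.199  0.98  -0.   ]
 [ 0.    -0.    -1.   ]] [-0.328  0.4    0.23   1.4   -0.    -0.127] 5.6833
[318.651 231.256]
[319.727 300.102]
[321.084 175.09 ]
squat_lock_center [(array([320., 210.]), 0.75)]
long_lock_center [(array([322., 261.]), 0.77), (array([407., 329.]), 0.72)]
```

View pics/f.png

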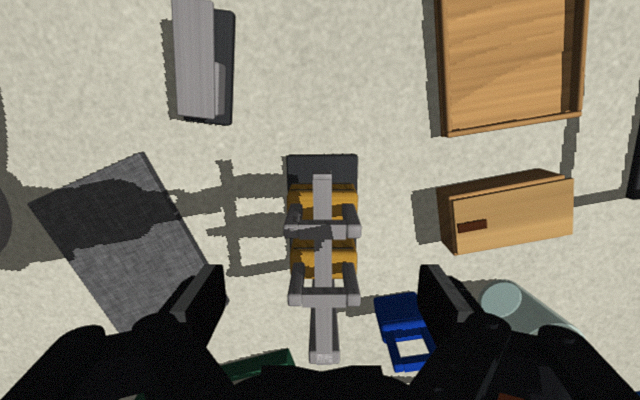

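Squat shackle at (323,229), long at (324,298), blue look-alike at (405,335). Averaging the two opposed views cancels tool bias: squat (548.5,-187), long (597,-197). Now descend and grip.

>>> carry_out(plan=[0, 0, 0, -0.9, 0, 0, 0, 0, -0.9, 0, 0, 0, 0, -0.9, 0, 0, 0, 0, -0.9, 0, 0, 0, 0, 0, 0], newtons=50)

```text
time: 6.25
position: [545.9, -184.6, 136.5]
orientation: [[-0.98, 0.2, -0.009], [0.2, 0.98, 0.003], [0.009, 0.001, -1.0]]
ft_force: [-0.5, 0.7, -1.2]
grip_width: 1.002
finger_force: 0.0
```

>>> carry_out(plan=[1, 0, 0, 0, 0, 1, 0, 0, 0, 0, 1, 0, 0, 0, 0, 1, 0, 0, 0, 0, 1, 0, 0, 0, 0])

```text
time: 6.67
position: [550.8, -186.3, 143.7]
orientation: [[-0.98, 0.199, 0.004], [0.199, 0.98, -0.002], [-0.004, -0.001, -1.0]]
ft_force: [-0.7, -0.6, 6.1]
grip_width: 0.579
finger_force: 52.7
```

>>> carry_out(plan=[1, 0, 0, 0, 0, 1, 0, 0, 0, 0, 1, 0, 0, 0, 0])

```text
time: 6.92
position: [550.8, -186.3, 143.7]
orientation: [[-0.98, 0.199, 0.004], [0.199, 0.98, -0.002], [-0.005, -0.001, -1.0]]
ft_force: [-0.3, -1.8, 5.8]
grip_width: 0.572
finger_force: 52.8
```

>>> carry_out(plan=[1, 0, 0, 0.48, 0, 1, 0, 0, 0.48, 0, 1, 0, 0, 0, 0, 1, 0, 0, 0, 0])

```text
time: 7.25
position: [549.6, -185.3, 165.3]
orientation: [[-0.98, 0.198, 0.001], [0.198, 0.98, 0.0], [-0.001, 0.0, -1.0]]
ft_force: [-0.1, 0.3, -4.6]
grip_width: 0.578
finger_force: 52.9
```

>>> carry_out(plan=[1, -0.5, 0.1, 0, 0, 1, -0.8, 0.16, 0, 0, 1, -0.8, 0.16, 0, 0, 1, -0.7, 0.14, 0, 0, 1, 0, 0, 0, 0])

```text
time: 7.67
position: [474.5, -170.0, 163.5]
orientation: [[-0.98, 0.199, -0.007], [0.199, 0.98, 0.002], [0.007, 0.001, -1.0]]
ft_force: [-1.1, 0.3, -4.8]
grip_width: 0.573
finger_force: 52.7
```

```bash
python3 - <<'E'
from h import *
s=r.read_state();print(s['position'],s['ft_force'])
a=r.read_camera('scene')[200:360,200:360];b=r.read_camera('side')[90:230,260:400]
R=lambda i:cv2.resize(i,(400,400),interpolation=cv2.INTER_CUBIC)
save('g.png',np.hstack([R(a),R(b)]))
E
```

```text
[ 474.51167007 -170.02979569  163.49675789] [-1.06654924  0.33621436 -4.7845886 ]
```

View pics/g.png

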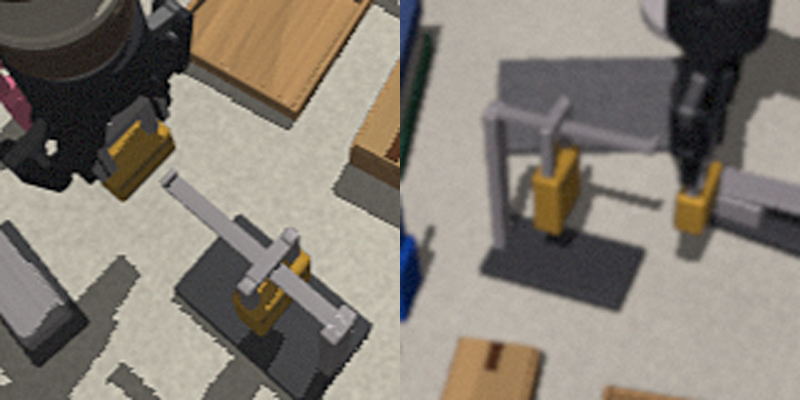

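The squat lock is held clear of the hook and the long one still hangs in place. Next I carry the squat lock to in front of the spare hook.

>>> carry_out(plan=[1, -0.12, 0.6, 0, 0.07, 1, -0.12, 0.9, 0, 0.07, 1, -0.12, 1, 0, 0.07, 1, -0.12, 1, 0, 0.07, 1, -0.12, 1, 0, 0.07])

```text
time: 8.18
position: [465.0, -58.0, 164.8]
orientation: [[-0.985, 0.171, 0.0], [0.171, 0.985, 0.0], [-0.0, 0.0, -1.0]]
ft_force: [0.1, -0.1, -3.2]
grip_width: 0.574
finger_force: 53.0
```

>>> carry_out(plan=[1, -0.12, 1, 0, 0.07, 1, -0.12, 1, 0, 0.07, 1, -0.12, 1, 0, 0.07, 1, -0.12, 1, 0, 0.07, 1, -0.12, 1, 0, 0.07])

```text
time: 8.6
position: [450.0, 67.5, 165.0]
orientation: [[-0.99, 0.143, 0.0], [0.143, 0.99, 0.0], [-0.0, 0.0, -1.0]]
ft_force: [0.2, -0.4, -3.9]
grip_width: 0.577
finger_force: 53.0
```

>>> carry_out(plan=[1, -0.12, 1, 0, 0.07, 1, -0.12, 1, 0, 0.07, 1, -0.12, 1, 0, 0.07, 1, -0.12, 1, 0, 0.07, 1, -0.12, 0.9, 0, 0.07])

```text
time: 9.02
position: [434.8, 190.6, 164.9]
orientation: [[-0.993, 0.115, 0.0], [0.115, 0.993, 0.001], [-0.0, 0.001, -1.0]]
ft_force: [0.1, -0.8, -4.4]
grip_width: 0.578
finger_force: 53.0
```

>>> carry_out(plan=[1, -0.12, 0.4, 0, 0.07, 1, 0, 0, 0, 0, 1, 0, 0, 0, 0, 1, 0, 0, 0, 0])

```text
time: 9.35
position: [431.6, 197.9, 165.0]
orientation: [[-0.994, 0.111, -0.0], [0.111, 0.994, -0.001], [0.0, -0.001, -1.0]]
ft_force: [-0.0, 0.3, -3.7]
grip_width: 0.577
finger_force: 53.2
```

```bash
python3 - <<'E'
from h import *
np.set_printoptions(precision=3,suppress=True)
s=r.read_state();print(s['position'],s['orientation'],s['ft_force'],s['q'])
w=r.read_camera('wrist');a=r.read_camera('scene')
for X in((503.5,213,178),(575,205,170),(641,197,170)):print(proj('wrist',X))
R=lambda i:cv2.resize(i,(400,400),interpolation=cv2.INTER_CUBIC)
save('h.png',np.vstack([w[100:400,120:520],cv2.resize(a[60:220,300:514],(400,300))]))
for n in('wrist','scene','side'):
  if n=='side': r.read_camera(n)
  print(n,[(np.round(d['at'],1),round(d['score'],2)) for d in r.tip_of(n,'spare_hook')])
E
```

```text
[431.564 197.86  164.994] [[-0.994  0.111 -0.   ]
 [ 0.111  0.994 -0.001]
 [ 0.    -0.001 -1.   ]] [-0.036  0.285 -3.67 ] [ 0.43   0.233 -0.183  1.156 -0.001  0.541]
[367.701 404.136]
[361.002 487.246]
[356.564 559.436]
wrist []
scene [(array([394.6, 124.3]), 0.88)]
side [(array([288.3, 286.6]), 0.63)]
```

View pics/h.png

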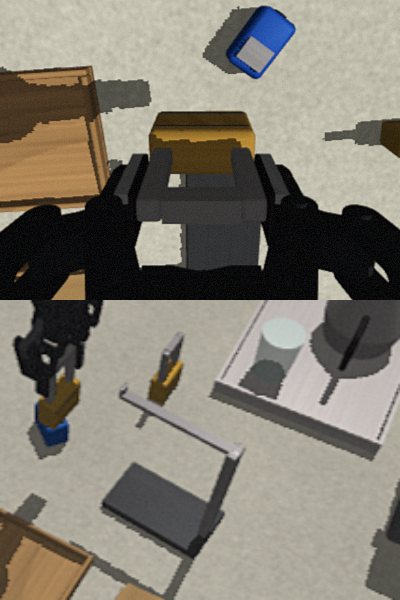

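The lock is held at scene crop (60,400), and the hook lip at crop (125,388) is still ahead; the wrist camera can't see the hook. I align on the bar line (y = 206 − 0.12·(x−572)) and insert in steps.

>>> carry_out(plan=[1, 0, 0.5, 0, 0, 1, 0, 0.5, 0, 0, 1, 0.5, -0.06, 0, 0, 1, 0.5, -0.06, 0, 0, 1, 0, 0, 0, 0])

```text
time: 10.07
position: [458.7, 222.0, 165.5]
orientation: [[-0.994, 0.11, 0.003], [0.11, 0.994, 0.001], [-0.003, 0.001, -1.0]]
ft_force: [1.5, 1.0, -4.0]
grip_width: 0.576
finger_force: 53.5
```

>>> carry_out(plan=[1, 0.5, -0.06, 0, 0, 1, 0.5, -0.06, 0, 0, 1, 0.5, -0.06, 0, 0, 1, 0.5, -0.06, 0, 0, 1, 0, 0, 0, 0])

```text
time: 10.48
position: [508.3, 215.3, 165.1]
orientation: [[-0.994, 0.111, 0.002], [0.111, 0.994, 0.001], [-0.002, 0.001, -1.0]]
ft_force: [0.1, 0.9, -3.7]
grip_width: 0.578
finger_force: 53.5
```

```bash
python3 - <<'E'
from h import *
np.set_printoptions(precision=3,suppress=True)
s=r.read_state();print(s['position'],s['ft_force'])
a=r.read_camera('scene')[60:180,320:440];b=r.read_camera('side')[230:350,240:360]
R=lambda i:cv2.resize(i,(400,400),interpolation=cv2.INTER_CUBIC)
save('i.png',np.hstack([R(a),R(b)]))
E
```

```text
[508.285 215.302 165.121] [ 0.06   0.928 -3.684]
```

View pics/i.png

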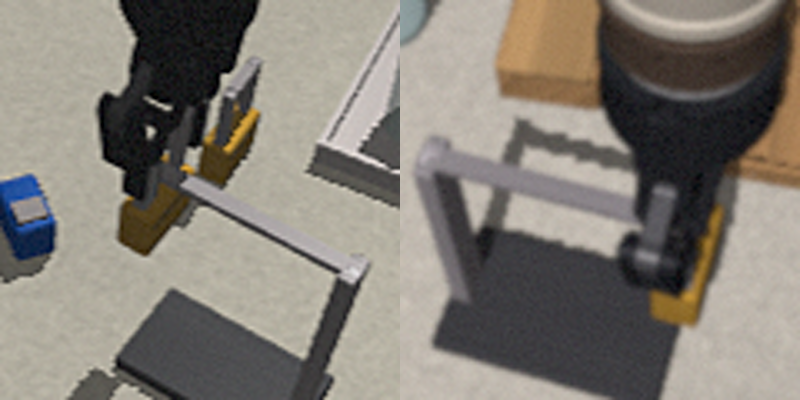

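The bar's free end now passes through the shackle (scene crop 185,180) with no contact force. I push further in and lower.

>>> carry_out(plan=[1, 0.5, -0.06, 0, 0, 1, 0.5, -0.06, 0, 0, 1, 0.5, -0.06, 0, 0, 1, 0.5, -0.06, 0, 0, 1, 0, 0, 0, 0])

```text
time: 11.0
position: [557.5, 208.9, 165.1]
orientation: [[-0.994, 0.11, 0.001], [0.11, 0.994, 0.0], [-0.001, 0.0, -1.0]]
ft_force: [-0.6, 0.5, -3.7]
grip_width: 0.575
finger_force: 53.5
```

>>> carry_out(plan=[1, 0, 0, -0.35, 0, 1, 0, 0, -0.35, 0, 1, 0, 0, -0.1, 0, 1, 0, 0, 0, 0, 1, 0, 0, 0, 0])

```text
time: 11.42
position: [555.5, 208.6, 144.8]
orientation: [[-0.994, 0.11, -0.001], [0.11, 0.994, -0.0], [0.001, -0.001, -1.0]]
ft_force: [0.7, -0.1, -3.7]
grip_width: 0.577
finger_force: 53.7
```

>>> carry_out(plan=[1, 0, 0, -0.06, 0, 1, 0, 0, -0.04, 0, 1, 0, 0, 0, 0])

```text
time: 11.67
position: [556.3, 208.7, 143.7]
orientation: [[-0.994, 0.11, 0.001], [0.11, 0.994, 0.001], [-0.0, 0.001, -1.0]]
ft_force: [-2.8, -0.4, 2.2]
grip_width: 0.571
finger_force: 54.2
```

>>> carry_out(plan=[0.5, 0, 0, 0, 0, 0.3, 0, 0, 0, 0, 0, 0, 0, 0, 0, 0, 0, 0, 0, 0, 0, 0, 0, 0, 0])

```text
time: 12.08
position: [556.8, 208.6, 142.9]
orientation: [[-0.994, 0.11, 0.001], [0.11, 0.994, 0.0], [-0.001, 0.0, -1.0]]
ft_force: [-0.3, -0.5, 0.8]
grip_width: 0.998
finger_force: 0.0
```

>>> carry_out(plan=[0, 0, 0, 0.3, 0, 0, 0, 0, 0.7, 0, 0, 0, 0, 0.9, 0, 0, 0, 0, 0.9, 0, 0, 0, 0, 0.8, 0])

```text
time: 12.5
position: [556.7, 208.6, 234.8]
orientation: [[-0.994, 0.11, 0.001], [0.11, 0.994, 0.0], [-0.001, 0.0, -1.0]]
ft_force: [0.4, 0.1, 0.1]
grip_width: 1.003
finger_force: 0.0
```

```bash
python3 - <<'E'
from h import *
np.set_printoptions(precision=3,suppress=True)
s=r.read_state();print(s['position'],s['ft_force'],s['grip_width'],s['time'])
a=r.read_camera('scene')[60:180,320:440];b=r.read_camera('side')[230:350,240:360]
R=lambda i:cv2.resize(i,(400,400),interpolation=cv2.INTER_CUBIC)
w=r.read_camera('wrist')
save('j.png',np.hstack([R(b),R(w[100:340,200:440])]))
print([(np.round(d['at']),round(d['score'],2)) for d in r.tip_of('scene','squat_lock_center')],[(np.round(d['at']),round(d['score'],2)) for d in r.tip_of('side','squat_lock_center')],proj('scene',(556,208,136)),proj('side',(556,208,136)))
print([(np.round(d['at']),round(d['score'],2)) for d in r.tip_of('scene','long_lock_center')])
E
```

```text
[556.661 208.565 234.778] [0.424 0.061 0.134] 1.0025876715069884 12.5
[(array([383., 133.]), 0.86)] [(array([299., 299.]), 0.75)] [386.033 130.26 ] [297.563 298.913]
[(array([309., 312.]), 0.94), (array([211., 237.]), 0.89), (array([394., 322.]), 0.69)]
```

View pics/j.png

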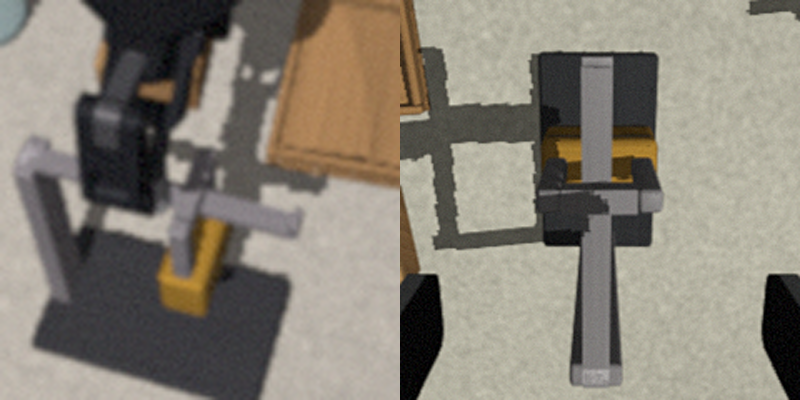

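View shows the squat lock hanging upright on the spare bar (side crop 195,265; shackle centred on the bar in the wrist crop), and the long one is still in place. Now I go to the long lock.

>>> carry_out(plan=[0, 0.1, -1, 0, -0.06, 0, 0.1, -1, 0, -0.06, 0, 0.1, -1, 0, -0.06, 0, 0.1, -1, 0, -0.06, 0, 0.1, -1, 0, -0.06])

```text
time: 13.22
position: [568.0, 82.4, 231.1]
orientation: [[-0.991, 0.134, -0.003], [0.134, 0.991, -0.001], [0.003, -0.001, -1.0]]
ft_force: [-0.0, -0.4, 0.2]
grip_width: 0.996
finger_force: 0.0
```

>>> carry_out(plan=[0, 0.1, -1, 0, -0.06, 0, 0.1, -1, 0, -0.06, 0, 0.1, -1, 0, -0.06, 0, 0.1, -1, 0, -0.06, 0, 0.1, -1, 0, -0.06])

```text
time: 13.63
position: [580.5, -42.7, 231.1]
orientation: [[-0.987, 0.158, -0.003], [0.158, 0.987, 0.0], [0.003, -0.0, -1.0]]
ft_force: [-0.1, -0.2, -0.3]
grip_width: 0.996
finger_force: 0.0
```

>>> carry_out(plan=[0, 0.1, -1, 0, -0.06, 0, 0.1, -1, 0, -0.06, 0, 0.1, -1, 0, -0.06, 0, 0.1, -1, 0, -0.06, 0, 0.1, -1, 0, -0.06])

```text
time: 14.05
position: [593.1, -167.5, 231.0]
orientation: [[-0.983, 0.181, -0.003], [0.181, 0.983, 0.001], [0.003, 0.0, -1.0]]
ft_force: [0.1, 0.3, 0.6]
grip_width: 1.002
finger_force: 0.0
```

>>> carry_out(plan=[0, 0.1, -1, 0, -0.06, 0, 0, -0.2, 0, 0, 0, 0, 0, 0, 0, 0, 0, 0, 0, 0, 0, 0, 0, 0, 0])

```text
time: 14.47
position: [596.1, -195.2, 232.2]
orientation: [[-0.983, 0.185, -0.001], [0.185, 0.983, 0.001], [0.001, 0.001, -1.0]]
ft_force: [0.2, 0.2, 0.4]
grip_width: 1.003
finger_force: 0.0
```

```bash
python3 - <<'E'
from h import *
np.set_printoptions(precision=3,suppress=True)
s=r.read_state();print(s['position'],s['orientation'][:,0],s['q'],s['time'])
w=r.read_camera('wrist')
print(proj('wrist',(597,-197,180)),proj('wrist',(597,-197,124)))
print([(np.round(d['at']),round(d['score'],2)) for d in r.tip_of('wrist','long_lock_center')])
for d in r.masks_of('wrist','long_lock_center')[:2]: print(d['box'],d['score'])
for n in('scene','side'):
  r.read_camera(n);print(n,[(np.round(d['at']),round(d['score'],2)) for d in r.tip_of(n,'squat_lock_center')])
E
```

```text
[ 596.096 -195.238  232.158] [-0.983  0.185  0.001] [-0.317  0.504  0.392  1.461  0.    -0.131] 14.4667
[318.69  231.053] [319.162 205.777]
[(array([407., 293.]), 0.94), (array([320., 207.]), 0.79), (array([515.,   6.]), 0.46)]
[323.5, 207.4, 83.4, 62.6] 0.91
[401.6, 295.4, 54.9, 73.2] 0.65
scene [(array([386., 130.]), 0.9)]
side [(array([299., 300.]), 0.83)]
```

>>> carry_out(plan=[0, 0.02, -0.05, -0.9, 0, 0, 0, 0, -0.9, 0, 0, 0, 0, -0.9, 0, 0, 0, 0, -0.9, 0, 0, 0, 0, 0, 0], newtons=60)

```text
time: 15.23
position: [593.7, -196.5, 137.6]
orientation: [[-0.983, 0.186, -0.009], [0.186, 0.983, 0.003], [0.009, 0.001, -1.0]]
ft_force: [-0.4, 0.4, -0.6]
grip_width: 0.997
finger_force: 0.0
```

>>> carry_out(plan=[1, 0, 0, 0, 0, 1, 0, 0, 0, 0, 1, 0, 0, 0, 0, 1, 0, 0, 0, 0, 1, 0, 0, 0, 0])

```text
time: 15.65
position: [598.7, -197.4, 145.6]
orientation: [[-0.983, 0.185, 0.005], [0.185, 0.983, -0.0], [-0.005, 0.001, -1.0]]
ft_force: [0.9, 3.0, 6.3]
grip_width: 0.573
finger_force: 62.1
```

>>> carry_out(plan=[1, 0, 0, 0, 0, 1, 0, 0, 0, 0, 1, 0, 0, 0, 0])

```text
time: 15.9
position: [598.7, -197.4, 145.7]
orientation: [[-0.983, 0.185, 0.005], [0.185, 0.983, -0.0], [-0.005, 0.001, -1.0]]
ft_force: [0.6, 2.9, 5.4]
grip_width: 0.576
finger_force: 62.1
```

>>> carry_out(plan=[1, 0, 0, 0.48, 0, 1, 0, 0, 0.48, 0, 1, 0, 0, 0, 0, 1, 0, 0, 0, 0])

```text
time: 16.23
position: [597.2, -198.1, 167.2]
orientation: [[-0.983, 0.186, 0.001], [0.186, 0.983, -0.001], [-0.001, -0.001, -1.0]]
ft_force: [-0.2, 0.4, -4.5]
grip_width: 0.575
finger_force: 63.1
```

>>> carry_out(plan=[1, -0.4, 0.08, 0, 0, 1, -0.6, 0.11, 0, 0, 1, -0.6, 0.11, 0, 0, 1, -0.6, 0.11, 0, 0, 1, -0.6, 0.11, 0, 0])

```text
time: 16.65
position: [525.3, -184.5, 165.3]
orientation: [[-0.983, 0.186, -0.003], [0.186, 0.983, 0.0], [0.003, -0.0, -1.0]]
ft_force: [-0.0, 0.7, -3.5]
grip_width: 0.577
finger_force: 63.0
```

>>> carry_out(plan=[1, -0.6, 0.11, 0, 0, 1, -0.6, 0.11, 0, 0, 1, -0.6, 0.11, 0, 0, 1, -0.4, 0.08, 0, 0, 1, 0, 0, 0, 0])

```text
time: 17.07
position: [468.8, -173.8, 165.7]
orientation: [[-0.982, 0.187, -0.004], [0.187, 0.982, 0.001], [0.004, 0.0, -1.0]]
ft_force: [-0.6, 0.0, -3.5]
grip_width: 0.573
finger_force: 63.0
```

>>> carry_out(plan=[1, 0, 0.6, 0, 0, 1, 0, 0.9, 0, 0, 1, 0, 0.9, 0, 0, 1, 0, 0.9, 0, 0, 1, 0, 0.9, 0, 0])

```text
time: 17.48
position: [472.2, -68.7, 166.2]
orientation: [[-0.982, 0.186, -0.0], [0.186, 0.982, -0.0], [0.0, -0.0, -1.0]]
ft_force: [0.1, 0.0, -3.2]
grip_width: 0.575
finger_force: 63.3
```

>>> carry_out(plan=[1, 0, 0.9, 0, 0, 1, 0, 0.9, 0, 0, 1, 0, 0.9, 0, 0, 1, 0, 0.8, 0, 0, 1, 0, 0, 0, 0])

```text
time: 17.9
position: [472.3, 21.2, 166.3]
orientation: [[-0.983, 0.182, -0.0], [0.182, 0.983, 0.002], [0.001, 0.002, -1.0]]
ft_force: [0.6, -0.4, -4.0]
grip_width: 0.574
finger_force: 63.6
```

>>> carry_out(plan=[1, 0, 0, -0.5, 0, 1, 0, 0, -0.8, 0, 1, 0, 0, -0.8, 0, 1, 0, 0, -0.6, 0, 1, 0, 0, -0.4, 0])

```text
time: 18.32
position: [471.1, 17.6, 87.1]
orientation: [[-0.983, 0.186, -0.003], [0.186, 0.983, -0.001], [0.003, -0.001, -1.0]]
ft_force: [-0.0, -0.2, -3.7]
grip_width: 0.569
finger_force: 63.7
```

>>> carry_out(plan=[1, 0, 0, 0, 0, 1, 0, 0, 0, 0])

```text
time: 18.48
position: [471.7, 17.6, 88.6]
orientation: [[-0.982, 0.186, -0.002], [0.186, 0.982, -0.0], [0.002, -0.001, -1.0]]
ft_force: [0.2, 0.8, -3.4]
grip_width: 0.574
finger_force: 63.7
```

```bash
python3 - <<'E'
from h import *
np.set_printoptions(precision=1,suppress=True)
s=r.read_state();print(s['position'],s['ft_force'])
for n,k in (('scene','long_lock_center'),('side','long_lock_center'),('side','tray_in'),('scene','tray_in')):
  r.read_camera(n);print(n,k,[(np.round(d['at']),round(d['score'],2)) for d in r.tip_of(n,k)])
  p=s['position'];print(proj(n,(p[0],p[1],p[2]-21.7)),proj(n,(470,20,6)))
E
```

```text
[471.7  17.6  88.6] [ 0.2  0.8 -3.4]
scene long_lock_center [(array([395., 322.]), 0.97), (array([307., 199.]), 0.75), (array([208., 233.]), 0.6), (array([383., 128.]), 0.51)]
[308.1 198. ] [309.  209.9]
side long_lock_center [(array([420., 192.]), 0.82), (array([353., 238.]), 0.75), (array([258., 179.]), 0.67)]
[354.7 238.8] [353.4 254.8]
side tray_in [(array([353., 255.]), 0.96)]
[354.7 238.8] [353.4 254.8]
scene tray_in [(array([308., 205.]), 0.83)]
[308.1 198. ] [309.  209.9]
```

Above the tray centre; lower gently to contact.

>>> carry_out(plan=[1, 0, 0, -0.08, 0, 1, 0, 0, -0.08, 0, 1, 0, 0, 0, 0, 1, 0, 0, 0, 0])

```text
time: 19.22
position: [471.6, 18.0, 85.1]
orientation: [[-0.983, 0.186, -0.001], [0.186, 0.983, -0.0], [0.001, -0.0, -1.0]]
ft_force: [1.1, 0.4, -3.3]
grip_width: 0.573
finger_force: 63.7
```

>>> carry_out(plan=[1, 0, 0, -0.04, 0, 1, 0, 0, 0, 0, 1, 0, 0, 0, 0])

```text
time: 19.47
position: [471.9, 18.0, 84.3]
orientation: [[-0.983, 0.186, -0.0], [0.186, 0.983, -0.0], [0.0, -0.0, -1.0]]
ft_force: [-1.3, 0.2, -3.2]
grip_width: 0.575
finger_force: 63.9
```

>>> carry_out(plan=[1, 0, 0, -0.04, 0, 1, 0, 0, 0, 0, 1, 0, 0, 0, 0])

```text
time: 19.72
position: [472.3, 17.9, 84.1]
orientation: [[-0.983, 0.186, 0.001], [0.186, 0.983, -0.0], [-0.001, 0.0, -1.0]]
ft_force: [-1.8, -0.5, 4.2]
grip_width: 0.576
finger_force: 64.4
```

>>> carry_out(plan=[1, 0, 0, -0.03, 0, 1, 0, 0, 0, 0, 1, 0, 0, 0, 0])

```text
time: 19.97
position: [472.5, 17.9, 84.0]
orientation: [[-0.983, 0.186, 0.002], [0.186, 0.983, -0.0], [-0.002, 0.0, -1.0]]
ft_force: [-3.1, -1.0, 8.9]
grip_width: 0.573
finger_force: 65.2
```

Contact at the expected height (84). Release and retreat.

>>> carry_out(plan=[0.5, 0, 0, 0, 0, 0.4, 0, 0, 0, 0, 0.2, 0, 0, 0, 0, 0, 0, 0, 0, 0, 0, 0, 0, 0, 0])

```text
time: 20.38
position: [472.1, 18.2, 82.4]
orientation: [[-0.983, 0.186, 0.0], [0.186, 0.983, 0.0], [-0.0, 0.0, -1.0]]
ft_force: [0.3, -0.4, 0.3]
grip_width: 0.985
finger_force: 0.0
```

>>> carry_out(plan=[0, 0, 0, 0.3, 0, 0, 0, 0, 0.6, 0, 0, 0, 0, 0.9, 0, 0, 0, 0, 1, 0, 0, 0, 0, 1, 0])

```text
time: 20.8
position: [471.6, 18.1, 178.7]
orientation: [[-0.983, 0.186, -0.001], [0.186, 0.983, 0.0], [0.001, -0.0, -1.0]]
ft_force: [-0.3, -0.3, -0.2]
grip_width: 1.003
finger_force: 0.0
```

>>> carry_out(plan=[0, 0, 0, 1, 0, 0, 0, 0, 0.5, 0, 0, 0, 0, 0, 0, 0, 0, 0, 0, 0, 0, 0, 0, 0, 0])

```text
time: 21.22
position: [471.2, 18.1, 214.1]
orientation: [[-0.983, 0.186, -0.002], [0.186, 0.983, -0.0], [0.002, -0.0, -1.0]]
ft_force: [0.4, -0.4, -0.4]
grip_width: 0.998
finger_force: 0.0
```

```bash
python3 - <<'E'
from h import *
np.set_printoptions(precision=1,suppress=True)
s=r.read_state();print(s['position'],s['ft_force'],s['time'])
for n in('scene','side','wrist'):
  r.read_camera(n)
  for k in('long_lock_center','squat_lock_center'):
    print(n,k,[(np.round(d['box']),round(d['score'],2)) for d in r.masks_of(n,k)],[(np.round(d['at']),round(d['score'],2)) for d in r.tip_of(n,k)])
  print(proj(n,(472,18,62)),proj(n,(472,18,118)),proj(n,(472,18,6)),proj(n,(556,208,136)))
E
```

```text
[471.2  18.1 214.1] [ 0.4 -0.4 -0.4] 21.2167
scene long_lock_center [(array([308., 203.,  24.,  38.]), 0.94), (array([392., 323.,  32.,  36.]), 0.89), (array([209., 233.,  38.,  45.]), 0.71)] [(array([308., 202.]), 0.77), (array([208., 232.]), 0.7), (array([394., 326.]), 0.56)]
scene squat_lock_center [(array([384., 131.,  20.,  48.]), 0.83)] [(array([384., 128.]), 0.82)]
[308.4 199. ] [307.4 185.4] [309.3 211. ] [386.  130.3]
side long_lock_center [(array([419., 196.,  18.,  42.]), 0.78), (array([258., 182.,  15.,  46.]), 0.68), (array([352., 240.,  15.,  48.]), 0.6)] [(array([356., 238.]), 0.98), (array([258., 177.]), 0.84), (array([418., 198.]), 0.61)]
side squat_lock_center [(array([299., 299.,  21.,  52.]), 0.55)] [(array([300., 302.]), 0.82)]
[354.4 240.2] [356.3 224.8] [352.7 254. ] [297.6 298.9]
wrist long_lock_center [(array([322., 190.,  72.,  52.]), 0.84), (array([ 98.,  68., 149.,  44.]), 0.83)] [(array([317., 192.]), 0.96), (array([107.,  61.]), 0.73)]
wrist squat_lock_center [(array([579., 275., 115.,  80.]), 0.94)] [(array([591., 276.]), 0.56)]
[321.4 190.8] [321.4 208.7] [321.4 178.2] [589.7 275.4]
```

Both locks are where they should be: the long one upright in the tray, and the squat one on the hook.

```bash
python3 -c "
from cell import r
print(r.finish_job())"
```

```text
the job is handed in; nothing more can be done
None
```

The job is handed in: by the last camera check the squat padlock hangs on the formerly empty hook and the long padlock stands upright near the centre of the bamboo tray, at about 21 s of the 69 s allowed; no verdict came back.

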